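Tighten the recessed pump nut with the long socket key

ROBOT

A 6-joint arm with a two-finger parallel gripper is mounted at the origin on a cart in front of the work surface, level with it; the furniture and walls round the work are solid. World frame = base frame: x ahead of the robot, y to its left, z up, the work surface at z = 0. Lengths are in m, angles in rad, forces in N, time in s.
With the tool pointing down it reaches from about 0.35 to 0.875 m from the base axis. Payload 15.5 kg.
Tool frame: the origin (TCP) lies midway between the tips of the shut fingers; the grasp point (between the pads) lies 19 mm behind it; z points along the fingers, y is the line along which they close (so a half turn about z gives the same grasp; the last joint's range is limited). The gripper opens to 85 mm and grips with 20 to 120 N. Pads are 22 mm wide; open, the fingers measure 114 mm over their backs; the gripper's body (76 mm by 85 mm) begins 54 mm behind the grasp point. The pads swing forward as they close: fully open they stand 13 mm farther back than shut.
Start: joints at [1.238, 0.494, 1.345, -0, 1.302, -0.096], TCP at [0.147, 0.608, 0.231] pointing down, gripper open.
Joint ranges: [-2.91, 2.91], [-0.82, 2.16], [0.22, 2.67], [-1.22, 4.37], [0.12, 2.79], [-3.08, 3.08]. Speed limits (rad/s): [1.89, 1.89, 2.57, 3.01, 3.01, 3.01].

INTERFACE

Orientations are given as a rotation vector (axis times angle).
In Python, from cell import read_state, grab_frame, close_job, silhouettes gives the robot as it stands.
- The arm moves only by the tool move_arm, never from a script. Its argument "motion" is a list of rows, each an object with "xyz": the shift along the tool's x, y, z in units of 20 cm (1.0 is 20 cm), a list of three; "rotation": the turn, a rotation vector about the tool's x, y, z in units of pi rad (1.0 is pi rad), a list of three; "claw": the closure in counts, from 0 (fully open) to 255 (shut). In form: [{"xyz": [tx, ty, tz], "rotation": [wx, wy, wz], "claw": claw}, ...]. A call has 1 to 5 rows; each row is the pose to reach, as a shift and turn from the pose commanded when the call began, along the tool's axes at that moment, turning the shorter way round; what a row does not reach only later rows make up. A row lasts 1/10 s, in which the tool goes at most 50 mm and 8.59 degrees, less where a joint would pass 70% of its speed; a pose out of reach is approached as far as the arm can. A call with a number of a shift or a turn outside -1 to 1 is refused whole. A call with a gripper value outside its range is refused whole. The fingers move at their own pace and stop on an object; "squeeze" is the grip in N (left out, the last holds). Time passes only in rows, so rows that repeat a pose let the fingers close. It gives the time, the measured TCP pose, the force, the opening and the grip force at its end, in the units of the state.
- read_state(): the state, without advancing time (a new reading comes with each control period).
- grab_frame(name): name is "scene" or "side" or "wrist"; returns a dict with "image" (384x512x3 uint8, blue, green, red), "intrinsics" (3x3 intrinsics, pixels), "R" (3x3) and "t" (3): a world point X has camera coordinates R X + t. Camera axes: x right, y down, z forward; pixel columns grow to the right and rows downward; lengths in m; the calibration is good to about 2 mm. A picture is of the moment at which its call begins. There is no depth.
- close_job(): hands the job in; it is judged then, once.
Trained networks look in a picture, given as the dict that the camera call returned (one of the last four; its "shot" number tells which), for a name from the list of things; names that differ only in an ending like _2 or _b are one class to them, and where a whole thing is asked for, a point or a joint stands for the part that bears it (a point fixed in the world has none). Each returns a list of dicts, best first, with "score" (0 to 1); they miss things now and then, are a little off and sometimes report something else, mostly with a low value. They report only what shows in the picture. A call takes as long as a camera call. They do not tell look-alikes from the thing itself.
- silhouettes(picture, target): "pixels" (384x512 bool, what is visible of it) and "rect" ([centre column, centre row, width, height] in pixels, round what is visible of it).
The state is a dict: "clock": time; "joint_positions": joint angles; "dq": joint speeds; "effort": joint torques, N m; "tool_pos": TCP position; "eef_rot": TCP orientation; "force": force on the tool from outside, world axes, zero at the start; "torque": the same for the moment, N m; "opening": finger opening in m; "gripper_force": force on a finger pad.
Only numpy, scipy, OpenCV 4.12 (cv2) and the standard library are available. Lean on these libraries where they do the work, as an engineer would, in place of code of your own. Each camera call takes 0.05 s, during which the arm holds its last target. There are 200 camera calls.

TASK

Take the long socket key out of the stand, lower it into the deep bore of the dosing pump so that its slot straddles the rib of the nut at the bottom, and turn it clockwise (seen from above) until the nut stops. Let go and leave the key standing on the nut; leave the short key in the stand.

Things in the scene. Friction and masses are not known exactly. Their poses are not given: they have to be found in the camera images.
- key_long: Taller of two steel keys, 149 mm, upright in a stand's well. White T handle on top, 70 long, 14 thick, 24 high (125-149 mm above origin; grip across the 14), 14 mm shank, socket head 46 mm dia, 18 high; below it two jaws, 16 high, 32 long, with an open slot 19 mm wide between. Origin: centre of jaws' underside; z up, x along handle and slot alike (half turns are equal). About 0.22 kg.
- key_short: The shorter key, 84 mm tall, too short for the bore, else the same handle, socket, origin and axes. It stays in the stand: a grey block 84 x 174 x 47 mm with two round wells 52 mm wide, 35 deep, 90 mm apart, floors 12 mm above the bench. Either well may hold the long key.
- pump: Fixed dosing pump: an upright round aluminium head, 94 mm outside, top 125 mm above the bench, with a grey motor lying behind it. The head has an open upright bore 62 mm wide; the nut lies at its bottom. Origin: on the bore's axis at bench height; z up, x from the head to the motor.
- nut_top (a point): Centre of the nut's top face (58 mm dia), on the bore axis, 85 mm below the rim, 40 mm above the bench. A rib 44 mm long, 8 thick, 14 high crosses this face; x along the rib, turning with the nut, z up. The seated key's jaws rest on this face beside the rib, key origin here; play about 5 mm to each side and 18 degrees either way before the nut follows.
- nut (a joint): Turn of the nut in rad, growing clockwise seen from above. At 0 the rib lies along the pump's x. Starts at 0 to 0.17; firm stop at 0.96 (55 degrees), where the nut is tight. Turns stiffly (about 0.1 N m) and stays where left. Owing to the play the key itself must turn about 18 degrees further than the nut.
Not all that is in view belongs to the job. What is shaped like the key_long but pink is not meant.

How it is judged:
By the outcome, as a careful person would: the job done as asked, in the order asked, and still so for the second after the job is handed in, with the robot touching nothing.
It also fails if it takes over 51 s, if anything falls off the work surface, if the arm or the gripper's body presses on something with over 40 N, if the wrist force passes 120 N, or if a joint passes its speed limit or range.

## Working session

There is one attempt and no reset: what is moved stays moved. The work goes in short steps, Python scripts to look and compute and a tool call to move; the robot and the scene stay as the last step left them, time stands still between calls to the robot, and variables do not carry over. Pictures are saved under pics/ and viewed, at most 10 in all, crops included, and the job is handed in when it is done.

Besides the shell and the picture viewer there is one more tool, called after "Emit:" as name(argument=value, ...) on one line, values as JSON. move_arm: Moves the arm, as the interface text tells. Its arguments: {"type":"object","properties":{"motion":{"type":"array","items":{"type":"object","properties":{"xyz":{"type":"array","items":{"type":"number","minimum":-1,"maximum":1}},"rotation":{"type":"array","items":{"type":"number","minimum":-1,"maximum":1}},"claw":{"type":"number"}}}},"squeeze":{"type":"number"}},"required":["motion"]}

```bash
mkdir -p pics; cat > h.py <<'E'
import numpy as np,cv2
from cell import *
from scipy.spatial.transform import Rotation as Ro
def ray(f,u,v):
    K=np.array(f["intrinsics"]);R=np.array(f["R"]);t=np.array(f["t"])
    d=R.T@np.linalg.inv(K)@np.array([u,v,1.]);return -R.T@t,d
def onz(f,u,v,z):
    c,d=ray(f,u,v);return c+d*(z-c[2])/d[2]
def proj(f,X):
    K=np.array(f["intrinsics"]);p=K@(np.array(f["R"])@np.array(X)+np.array(f["t"]));return p[:2]/p[2]
E
python3 - <<'E'
from h import *
s=read_state();print(s["clock"],s["tool_pos"],s["eef_rot"],s["opening"])
ims=[]
for n in["scene","side"]:
    f=grab_frame(n);im=f["image"].copy()
    print(n,"cam",np.round(ray(f,256,192),3).tolist())
    for k in["key_long","key_short","pump"]:
        for d in silhouettes(f,k)[:3]:
            r=d["rect"];print(n,k,round(d["score"],2),np.round(r))
    cv2.imwrite(f"pics/{n}0.png",cv2.resize(im,(768,576),interpolation=cv2.INTER_CUBIC))
E
```

```text
0.0 [0.14648906 0.60718568 0.23067167] [-3.71128265e-01 -3.11930142e+00  1.99528958e-03] 0.08539740361625225
scene cam [[0.227, -0.575, 0.544], [0.363, 0.737, -0.57]]
scene key_long 0.98 [326. 187.  19.  66.]
scene key_long 0.96 [201. 169.  31.  49.]
scene key_long 0.62 [288. 200.  35.  52.]
scene key_short 0.65 [200. 165.  29.  18.]
scene pump 0.97 [324. 259. 133.  95.]
side cam [[0.365, 0.826, 0.507], [0.191, -0.846, -0.497]]
side key_long 0.96 [251. 160.  32.  74.]
side key_long 0.86 [200. 155.  32.  73.]
side key_long 0.65 [307. 202.  44.  67.]
side key_short 0.94 [289. 248.  46.  43.]
side pump 0.91 [263. 144. 117.  63.]
```

View pics/scene0.png

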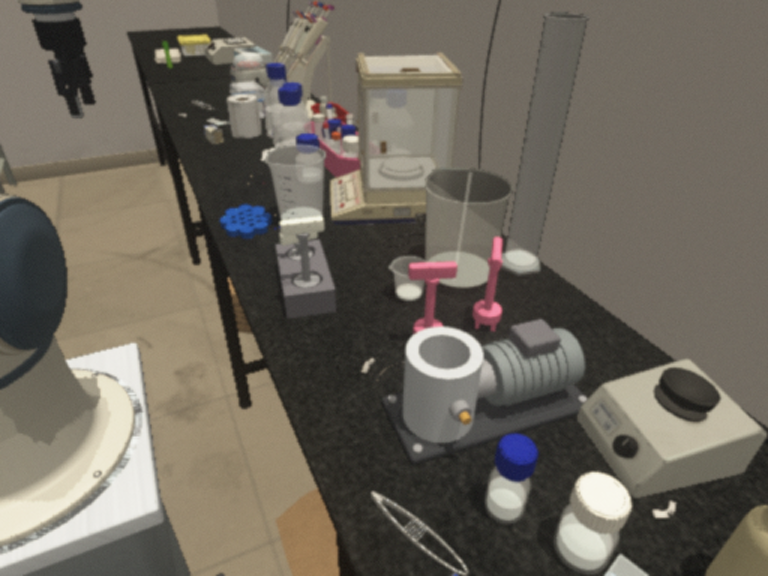

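View pics/side0.png

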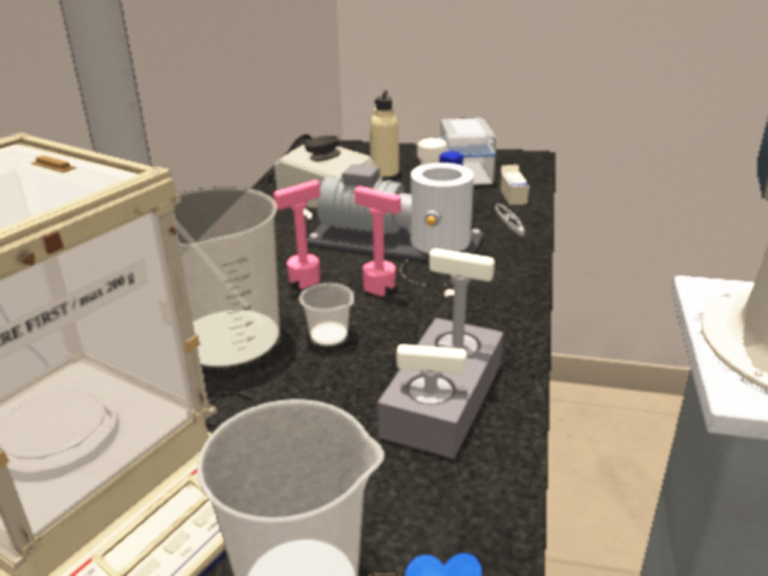

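The scene view shows the long white key in the well nearer the pump, with its handle at about (302,230) of the 768-wide scene picture and (462,265) in the side picture. The bore rim is at (444,352) in scene and (442,178) in side. The pink keys are decoys.

```bash
python3 - <<'E'
from h import *
a=grab_frame("scene");b=grab_frame("side");w=grab_frame("wrist")
print("key side",onz(b,308,175,.155).round(3),"scene",onz(a,201,150,.15).round(3))
print("ends side",onz(b,289,171,.155).round(3),onz(b,327,178,.155).round(3))
print("rim scene",onz(a,296,236,.125).round(3),"side",onz(b,295,119,.125).round(3))
for s in [(b,388,(305,232)),(a,0,(203,186))]: print("well rim",onz(s[0],*s[2],.047).round(3))
c,d=ray(w,256,192);s=read_state();R=Ro.from_rotvec(s["eef_rot"])
print("wrist cam in tool",R.inv().apply(c-s["tool_pos"]).round(3),R.inv().apply(d).round(3),np.array(w["intrinsics"]).round(0).tolist())
print("tool axes\n",R.as_matrix().round(3))
im=np.hstack([cv2.resize(a["image"][120:220,150:260],(400,364),interpolation=2),cv2.resize(b["image"][150:250,250:350],(364,364),interpolation=2)])
cv2.imwrite("pics/c1.png",im)
E
```

```text
key side [0.431 0.158 0.155] scene [0.434 0.148 0.15 ]
ends side [0.462 0.15  0.155] [0.4   0.163 0.155]
rim scene [ 0.498 -0.189  0.125] side [ 0.496 -0.158  0.125]
well rim [0.431 0.161 0.047]
well rim [0.431 0.147 0.047]
wrist cam in tool [ 0.067  0.001 -0.143] [-0.269  0.002  0.963] [[313.0, 0.0, 255.0], [0.0, 313.0, 191.0], [0.0, 0.0, 1.0]]
tool axes
 [[-0.972  0.235  0.   ]
 [ 0.235  0.972 -0.   ]
 [-0.    -0.    -1.   ]]
```

View pics/c1.png

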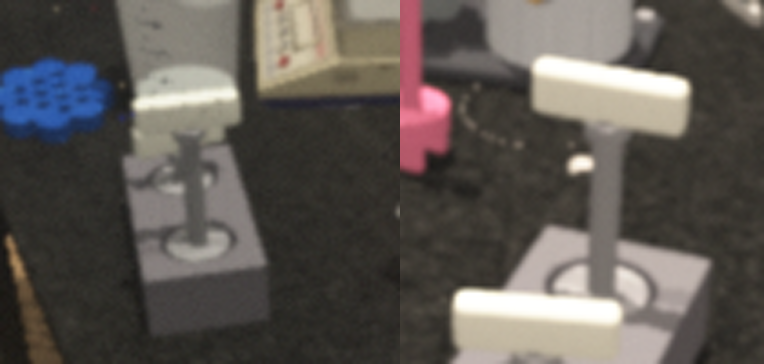

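The crop confirms the long key in the well nearer the pump, with its handle along about -12° and the tool's closing axis already nearly across it.

Emit:
move_arm(motion=[{"xyz": [-0.85,-0.82,-0.25],"rotation": [0,0,0],"claw": 0},{"xyz": [-0.85,-0.82,-0.25],"rotation": [0,0,0],"claw": 0},{"xyz": [-0.85,-0.82,-0.25],"rotation": [0,0,0],"claw": 0},{"xyz": [-0.85,-0.82,-0.25],"rotation": [0,0,0],"claw": 0},{"xyz": [-0.85,-0.82,-0.25],"rotation": [0,0,0],"claw": 0}])

```text
clock: 1.05
tool_pos: [0.2742, 0.4062, 0.2819]
eef_rot: [0.371, 3.119, 0.0]
force: [1.1, -0.1, -0.4]
opening: 0.0855
gripper_force: 0.0
```

Emit:
move_arm(motion=[{"xyz": [-0.85,-0.82,0],"rotation": [0,0,0],"claw": 0},{"xyz": [-0.85,-0.82,0],"rotation": [0,0,0],"claw": 0},{"xyz": [-0.85,-0.82,0],"rotation": [0,0,0],"claw": 0},{"xyz": [-0.85,-0.82,0],"rotation": [0,0,0],"claw": 0},{"xyz": [-0.85,-0.82,0],"rotation": [0,0,0],"claw": 0}])

```text
clock: 1.55
tool_pos: [0.4013, 0.2065, 0.2815]
eef_rot: [0.373, 3.119, 0.0]
force: [0.5, 0.5, 0.5]
opening: 0.0853
gripper_force: 0.0
```

```bash
python3 - <<'E'
from h import *
w=grab_frame("wrist");print(read_state()["tool_pos"],read_state()["eef_rot"])
im=w["image"];cv2.imwrite("pics/w1.png",cv2.resize(im,(768,576)))
for d in silhouettes(w,"key_long")[:4]:
    print("s",round(d["score"],2),np.round(d["rect"]),onz(w,*d["rect"][:2],.161).round(3))
    m=d["pixels"]&(im.min(2)>150)
    for c in [max(cv2.findContours(m.astype(np.uint8),0,2)[0],key=cv2.contourArea,default=None)]:
        if c is not None:
            r=cv2.minAreaRect(c);print(r,[onz(w,*p,.161).round(3).tolist() for p in cv2.boxPoints(r)])
E
```

```text
[0.40357003 0.20376136 0.28153235] [ 3.74321536e-01  3.11721100e+00 -1.92334948e-03]
s 0.82 [212. 222.  46.  88.] [0.427 0.162 0.161]
((202.84054565429688, 221.01271057128906), (26.976659774780273, 86.01394653320312), 4.184916019439697) [[0.46, 0.127, 0.161], [0.383, 0.156, 0.161], [0.39, 0.179, 0.161], [0.468, 0.151, 0.161]]
s 0.8 [ 79. 372.  19.  24.] [ 0.554 -0.019  0.161]
((73.70153045654297, 372.127685546875), (22.188007354736328, 9.5963134765625), 86.8201675415039) [[0.539, -0.024, 0.161], [0.541, -0.014, 0.161], [0.568, -0.024, 0.161], [0.566, -0.034, 0.161]]
```

View pics/w1.png

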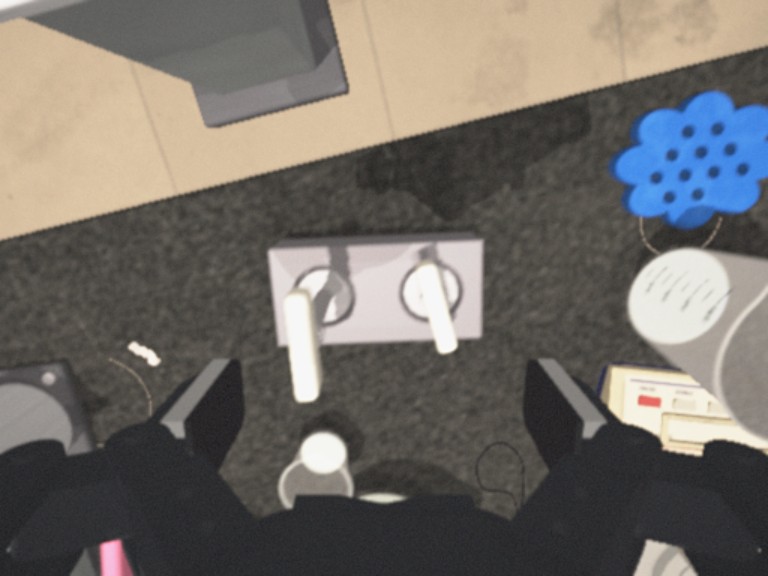

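The wrist view shows the long key at the left of the stand, with its handle from (302,292) to (308,400), and the short key at (435,305). I'll move above the long key and take one closer look.

Emit:
move_arm(motion=[{"xyz": [-0.17,-0.22,0.15],"rotation": [0,0,0],"claw": 0},{"xyz": [-0.17,-0.22,0.2],"rotation": [0,0,0],"claw": 0},{"xyz": [-0.17,-0.22,0.2],"rotation": [0,0,0],"claw": 0},{"xyz": [-0.17,-0.22,0.2],"rotation": [0,0,0],"claw": 0}])

```text
clock: 2.05
tool_pos: [0.4227, 0.1587, 0.2416]
eef_rot: [-0.372, -3.119, -0.0]
force: [0.4, -0.5, 0.6]
opening: 0.0853
gripper_force: 0.0
```

```bash
python3 - <<'E'
from h import *
w=grab_frame("wrist");s=read_state();print(s["tool_pos"],s["eef_rot"])
im=w["image"];cv2.imwrite("pics/w2.png",cv2.resize(im,(768,576)))
R=Ro.from_rotvec(s["eef_rot"])
for d in silhouettes(w,"key_long")[:4]:
    print("s",round(d["score"],2),np.round(d["rect"]))
    m=d["pixels"]&(im.min(2)>150)
    c=max(cv2.findContours(m.astype(np.uint8),0,2)[0],key=cv2.contourArea,default=None)
    if c is not None and cv2.contourArea(c)>300:
            r=cv2.minAreaRect(c);P=np.array([onz(w,*p,.161) for p in cv2.boxPoints(r)])
            print(r,P[:,:2].round(3).tolist(),"tool",R.inv().apply(P-s["tool_pos"]).round(4).tolist())
E
```

```text
[0.42285194 0.15904951 0.24195308] [3.70441372e-01 3.11921495e+00 7.20819845e-04]
s 0.69 [120. 340.  74.  88.]
s 0.6 [247. 207.  45.  94.]
((252.5270233154297, 205.1621551513672), (94.20062255859375, 39.12696075439453), 80.53767395019531) [[0.392, 0.145], [0.394, 0.173], [0.468, 0.168], [0.466, 0.138]] tool [[0.0269, -0.0208, 0.0809], [0.0315, 0.0071, 0.0809], [-0.0416, 0.0196, 0.081], [-0.047, -0.0106, 0.081]]
```

View pics/w2.png

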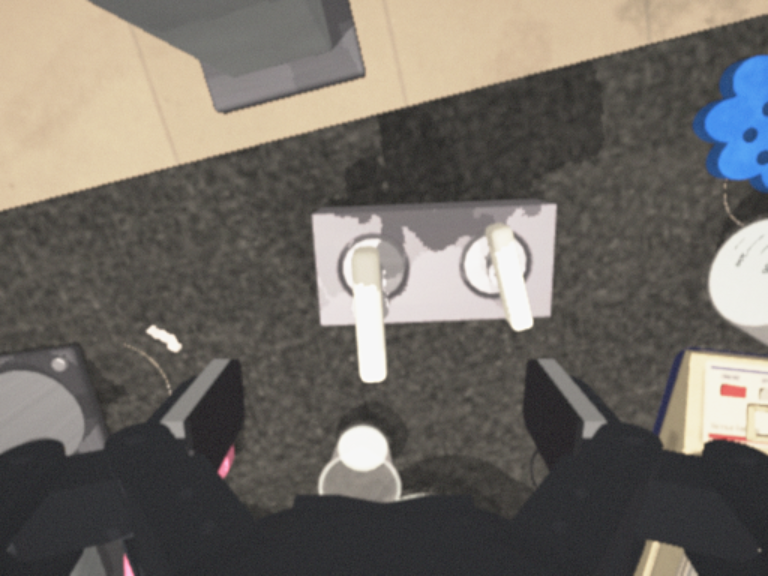

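The view shows the long key's handle from about (366,250) to (373,380), nearly upright in the picture and a little left of centre.

```bash
python3 - <<'E'
from h import *
w=grab_frame("wrist");s=read_state();R=Ro.from_rotvec(s["eef_rot"])
im=w["image"]
for sc in range(172,252,13):
    row=im[sc,215:275].min(1).astype(int);print(sc,[int(i)+215 for i in np.flatnonzero(row>150)[[0,-1]]] if (row>150).any() else 0)
P=np.array([onz(w,*p,.161) for p in [(244,166),(248.7,253.5)]])
print(P.round(4),R.inv().apply(P-s["tool_pos"]).round(4),np.linalg.norm(P[1]-P[0]),"ctr",R.inv().apply(P.mean(0)-s["tool_pos"]).round(4))
E
```

```text
172 [215, 274]
185 [215, 274]
198 [215, 274]
211 [215, 274]
224 [237, 255]
237 [238, 256]
250 [239, 256]
[[0.3984 0.1579 0.161 ]
 [0.4671 0.1444 0.161 ]] [[ 0.0237 -0.0071  0.0811]
 [-0.0463 -0.0041  0.0811]] 0.070019887738267 ctr [-0.0113 -0.0056  0.0811]
```

Emit:
move_arm(motion=[{"xyz": [-0.056,-0.028,0.1],"rotation": [0,0,-0.014],"claw": 0},{"xyz": [-0.056,-0.028,0.3],"rotation": [0,0,-0.014],"claw": 0},{"xyz": [-0.056,-0.028,0.5],"rotation": [0,0,-0.014],"claw": 0},{"xyz": [-0.056,-0.028,0.56],"rotation": [0,0,-0.014],"claw": 0},{"xyz": [-0.056,-0.028,0.56],"rotation": [0,0,-0.014],"claw": 0}])

```text
clock: 2.7
tool_pos: [0.4316, 0.1506, 0.1282]
eef_rot: [-0.301, -3.125, 0.001]
force: [0.2, -0.8, -0.4]
opening: 0.0852
gripper_force: 0.0
```

Emit:
move_arm(motion=[{"xyz": [0,0,0],"rotation": [0,0,0],"claw": 255},{"xyz": [0,0,0],"rotation": [0,0,0],"claw": 255},{"xyz": [0,0,0],"rotation": [0,0,0],"claw": 255},{"xyz": [0,0,0],"rotation": [0,0,0],"claw": 255},{"xyz": [0,0,0],"rotation": [0,0,0],"claw": 255}], squeeze=60)

```text
clock: 3.2
tool_pos: [0.4331, 0.1502, 0.13]
eef_rot: [0.302, 3.125, 0.001]
force: [-1.2, -0.9, 12.9]
opening: 0.0184
gripper_force: 58.3
```

Emit:
move_arm(motion=[{"xyz": [0,0,0],"rotation": [0,0,0],"claw": 255},{"xyz": [0,0,0],"rotation": [0,0,0],"claw": 255},{"xyz": [0,0,-0.1],"rotation": [0,0,0],"claw": 255},{"xyz": [0,0,-0.2],"rotation": [0,0,0],"claw": 255},{"xyz": [0,0,-0.3],"rotation": [0,0,0],"claw": 255}])

```text
clock: 3.7
tool_pos: [0.4322, 0.1501, 0.1901]
eef_rot: [-0.302, -3.127, 0.0]
force: [0.1, -0.2, -1.5]
opening: 0.0184
gripper_force: 59.3
```

Emit:
move_arm(motion=[{"xyz": [0,0,-0.2],"rotation": [0,0,0],"claw": 255},{"xyz": [0,0,-0.4],"rotation": [0,0,0],"claw": 255},{"xyz": [0,0,-0.6],"rotation": [0,0,0],"claw": 255},{"xyz": [-0.06,-0.1,-0.6],"rotation": [0,0,0],"claw": 255},{"xyz": [-0.16,-0.25,-0.6],"rotation": [0,0,0],"claw": 255}])

```text
clock: 4.2
tool_pos: [0.4543, 0.0953, 0.3107]
eef_rot: [0.298, 3.125, 0.001]
force: [1.6, 0.6, -2.3]
opening: 0.0186
gripper_force: 59.3
```

Emit:
move_arm(motion=[{"xyz": [-0.1,-0.17,0],"rotation": [0,0,0],"claw": 255},{"xyz": [-0.2,-0.34,0],"rotation": [0,0,0],"claw": 255},{"xyz": [-0.31,-0.5,0],"rotation": [0,0,0],"claw": 255},{"xyz": [-0.42,-0.67,0],"rotation": [0,0,0],"claw": 255},{"xyz": [-0.52,-0.83,0],"rotation": [0,0,0],"claw": 255}])

```text
clock: 4.7
tool_pos: [0.5248, -0.0897, 0.3093]
eef_rot: [-0.303, -3.127, -0.0]
force: [1.4, 0.7, -2.8]
opening: 0.0183
gripper_force: 59.3
```

Emit:
move_arm(motion=[{"xyz": [-0.1,-0.17,0],"rotation": [0,0,0],"claw": 255},{"xyz": [-0.2,-0.32,0],"rotation": [0,0,0],"claw": 255},{"xyz": [-0.26,-0.42,0],"rotation": [0,0,0],"claw": 255},{"xyz": [-0.26,-0.42,0],"rotation": [0,0,0],"claw": 255},{"xyz": [-0.26,-0.42,0],"rotation": [0,0,0],"claw": 255}])

```text
clock: 5.2
tool_pos: [0.5591, -0.1804, 0.3089]
eef_rot: [-0.304, -3.126, -0.001]
force: [0.0, -0.1, -3.5]
opening: 0.0188
gripper_force: 59.3
```

```bash
python3 - <<'E'
from h import *
w=grab_frame("wrist");s=read_state();print(s["tool_pos"],s["eef_rot"],s["opening"],s["force"])
im=w["image"];np.save("w3.npy",w,allow_pickle=True);cv2.imwrite("pics/w3.png",cv2.resize(im,(800,600),interpolation=2))
b=grab_frame("side");np.save("s3.npy",b,allow_pickle=True)
E
```

```text
[ 0.55907038 -0.17985194  0.30910204] [-3.02588914e-01 -3.12625105e+00 -6.95963962e-04] 0.01846153850445782 [-0.23698489  0.36482616 -2.23300078]
```

View pics/w3.png

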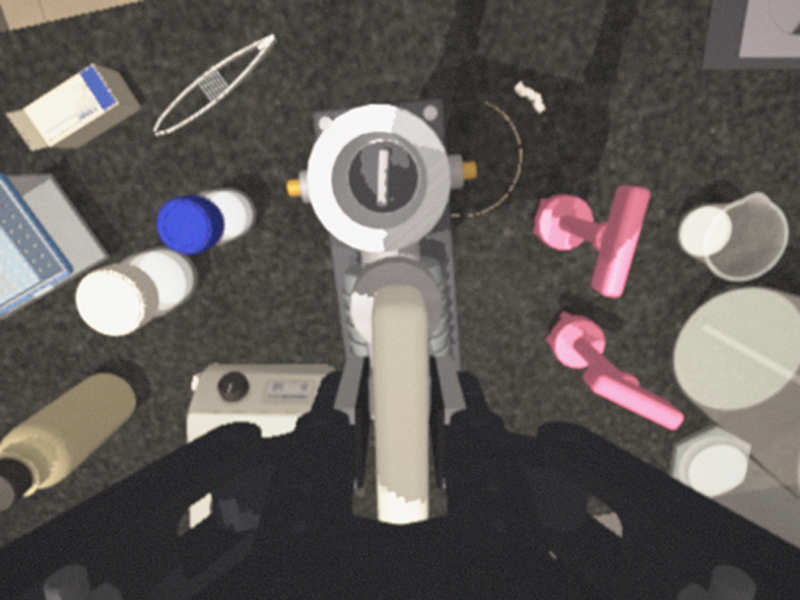

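The view shows the head's rim as a circle about (378,177), radius 72, with the rib from (384,150) to (382,205) inside the bore, and the key held straight at (400,400).

```bash
python3 - <<'E'
from h import *
w=np.load("w3.npy",allow_pickle=True).item();im=w["image"];g=im.min(2)
R=Ro.from_rotvec([-3.026e-1,-3.12625,-7e-4]);T=np.array([.55907,-.17985,.30910])
k=1/1.5625
# rib
sub=g[88:142,225:268];m=np.zeros_like(g);m[92:136,236:256]=(g[92:136,236:256]>115)
c=max(cv2.findContours(m,0,2)[0],key=cv2.contourArea);r=cv2.minAreaRect(c)
print("rib",r);B=np.array([onz(w,*p,.054) for p in cv2.boxPoints(r)])
print("rib ctr",B.mean(0).round(4),"size",np.linalg.norm(B[1]-B[0]),np.linalg.norm(B[2]-B[1]))
e=max([B[1]-B[0],B[2]-B[1]],key=np.linalg.norm);print("rib angle deg",np.degrees(np.arctan2(e[1],e[0])))
# rim
for n,z,pts in [("outer",.125,[(306,178),(451,177),(378,105),(379,250)])]:
    P=np.array([onz(w,a*k,b*k,z) for a,b in pts]);print(n,P[:,:2].round(4).tolist(),P.mean(0).round(4))
M=(g>140).astype(np.uint8);M[:60]=0;M[162:]=0;M[:,:190]=0;M[:,295:]=0
c=max(cv2.findContours(M,0,2)[0],key=cv2.contourArea);(x,y),rr=cv2.minEnclosingCircle(c);print("circ",x/k,y/k,rr/k,onz(w,x,y,.125).round(4))
# handle
H=np.array([onz(w,a*k,b*k,.340) for a,b in [(400,288),(403,520)]]);t=R.inv().apply(H-T);print("handle tool",t.round(4))
P=np.array([onz(w,a*k,b*k,.340) for a,b in [(374,300),(427,300),(376,500),(429,500)]]);print(R.inv().apply(P-T).round(4))
E
```

```text
rib ((242.0, 111.5), (39.0, 12.0), 90.0)
rib ctr [ 0.4991 -0.184   0.054 ] size 0.014571802793456485 0.046664074366420956
rib angle deg -11.519056990467897
outer [[0.4911, -0.2273], [0.5088, -0.1347], [0.4567, -0.1723], [0.5466, -0.1904]] [ 0.5008 -0.1812  0.125 ]
circ 371.3932275772095 177.2648811340332 79.06675934791565 [ 0.4989 -0.1855  0.125 ]
handle tool [[ 0.038   0.0009 -0.0309]
 [-0.0271  0.0016 -0.0309]]
[[ 0.0351 -0.0053 -0.0309]
 [ 0.0351  0.0073 -0.0309]
 [-0.0207 -0.0056 -0.0309]
 [-0.0207  0.0086 -0.0309]]
```

Emit:
move_arm(motion=[{"xyz": [0.1,-0.03,0],"rotation": [0,0,0.01],"claw": 255},{"xyz": [0.282,-0.068,0],"rotation": [0,0,0.01],"claw": 255},{"xyz": [0.282,-0.068,0.1],"rotation": [0,0,0.01],"claw": 255},{"xyz": [0.282,-0.068,0.27],"rotation": [0,0,0.01],"claw": 255},{"xyz": [0.282,-0.068,0.27],"rotation": [0,0,0.01],"claw": 255}])

```text
clock: 5.8
tool_pos: [0.4994, -0.1811, 0.2525]
eef_rot: [-0.35, -3.117, -0.003]
force: [-1.2, -0.3, -1.7]
opening: 0.0184
gripper_force: 59.3
```

```bash
python3 - <<'E'
from h import *
s=read_state();print(s["tool_pos"],s["eef_rot"],s["joint_positions"],s["torque"])
a=grab_frame("scene")["image"][150:290,230:370];b=grab_frame("side")["image"][60:190,220:350]
cv2.imwrite("pics/c4.png",np.hstack([cv2.resize(a,(400,400),interpolation=2),cv2.resize(b,(400,400),interpolation=2)]))
E
```

```text
[ 0.49939192 -0.18110546  0.25254977] [-0.34958153 -3.11669678 -0.0031759 ] [-4.60381136e-01  3.42752849e-01  1.54197791e+00  7.91505079e-05
  1.26258219e+00 -1.80780717e+00] [0.04085228 0.04664686 0.05287509]
```

View pics/c4.png

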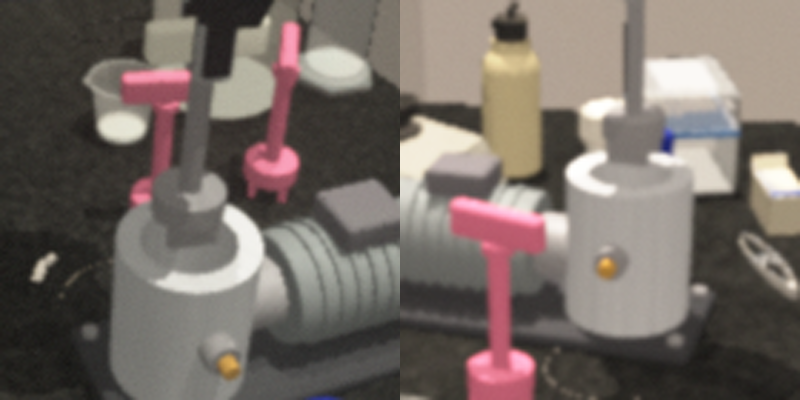

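Both views show the key's socket centred over the bore, so I'll lower it.

Emit:
move_arm(motion=[{"xyz": [0,0,0.1],"rotation": [0,0,0],"claw": 255},{"xyz": [0,0,0.2],"rotation": [0,0,0],"claw": 255},{"xyz": [0,0,0.3],"rotation": [0,0,0],"claw": 255},{"xyz": [0,0,0.36],"rotation": [0,0,0],"claw": 255},{"xyz": [0,0,0.36],"rotation": [0,0,0],"claw": 255}])

```text
clock: 6.4
tool_pos: [0.5016, -0.1826, 0.1831]
eef_rot: [-0.351, -3.121, -0.001]
force: [0.2, -0.3, -1.1]
opening: 0.0184
gripper_force: 59.4
```

Emit:
move_arm(motion=[{"xyz": [0,0,0.03],"rotation": [0,0,0],"claw": 255},{"xyz": [0,0,0.05],"rotation": [0,0,0],"claw": 255},{"xyz": [0,0,0.06],"rotation": [0,0,0],"claw": 255},{"xyz": [0,0,0.06],"rotation": [0,0,0],"claw": 255}])

```text
clock: 6.8
tool_pos: [0.5016, -0.1829, 0.1714]
eef_rot: [0.352, 3.122, -0.0]
force: [0.5, 0.1, -1.3]
opening: 0.0186
gripper_force: 59.4
```

Emit:
move_arm(motion=[{"xyz": [0,0,0.02],"rotation": [0,0,0],"claw": 255},{"xyz": [0,0,0.04],"rotation": [0,0,0],"claw": 255},{"xyz": [0,0,0.04],"rotation": [0,0,0],"claw": 255}])

```text
clock: 7.1
tool_pos: [0.5012, -0.1827, 0.1627]
eef_rot: [-0.351, -3.121, -0.0]
force: [0.2, -0.1, -3.6]
opening: 0.0183
gripper_force: 59.4
```

Emit:
move_arm(motion=[{"xyz": [0,0,0.01],"rotation": [0,0,0],"claw": 255},{"xyz": [0,0,0.02],"rotation": [0,0,0],"claw": 255},{"xyz": [0,0,0.02],"rotation": [0,0,0],"claw": 255}])

```text
clock: 7.4
tool_pos: [0.5014, -0.1828, 0.159]
eef_rot: [-0.351, -3.122, -0.0]
force: [0.1, -0.4, -1.5]
opening: 0.0186
gripper_force: 59.4
```

Emit:
move_arm(motion=[{"xyz": [0,0,0],"rotation": [0,0,0.03],"claw": 255},{"xyz": [0,0,0],"rotation": [0,0,0.06],"claw": 255},{"xyz": [0,0,0],"rotation": [0,0,0.09],"claw": 255},{"xyz": [0,0,0],"rotation": [0,0,0.12],"claw": 255},{"xyz": [0,0,0],"rotation": [0,0,0.15],"claw": 255}])

```text
clock: 7.9
tool_pos: [0.5017, -0.1828, 0.1593]
eef_rot: [1.076, 2.951, 0.0]
force: [1.3, -0.1, -1.9]
opening: 0.0186
gripper_force: 59.4
```

```bash
python3 -c "
from h import *
s=read_state();print(s['force'],s['torque'],s['eef_rot'],s['joint_positions'][5])"
```

```text
[ 1.29460327 -0.099227   -1.93130229] [ 0.21523627 -0.14400885  0.14936079] [1.07608819e+00 2.95138392e+00 2.73263864e-04] -1.3330377783674197
```

Emit:
move_arm(motion=[{"xyz": [0,0,0],"rotation": [0,0,0.03],"claw": 255},{"xyz": [0,0,0],"rotation": [0,0,0.06],"claw": 255},{"xyz": [0,0,0],"rotation": [0,0,0.09],"claw": 255},{"xyz": [0,0,0],"rotation": [0,0,0.12],"claw": 255},{"xyz": [0,0,0],"rotation": [0,0,0.15],"claw": 255}])

```text
clock: 8.4
tool_pos: [0.5017, -0.1829, 0.1594]
eef_rot: [1.735, 2.618, 0.0]
force: [0.8, 1.3, -2.4]
opening: 0.0188
gripper_force: 59.4
```

```bash
python3 -c "
from h import *
s=read_state();print(s['force'],s['torque'],s['eef_rot'],s['joint_positions'][5])"
```

```text
[ 0.80628492  1.29860555 -2.35186366] [ 0.12181484 -0.11844913  0.12091257] [1.73531235e+00 2.61849138e+00 2.18641545e-04] -0.8617731922521675
```

Emit:
move_arm(motion=[{"xyz": [0,0,0],"rotation": [0,0,0.02],"claw": 255},{"xyz": [0,0,0],"rotation": [0,0,0.03],"claw": 255},{"xyz": [0,0,0],"rotation": [0,0,0.03],"claw": 255}])

```text
clock: 8.7
tool_pos: [0.5017, -0.1829, 0.1594]
eef_rot: [1.853, 2.537, 0.0]
force: [0.5, 0.7, -2.5]
opening: 0.0188
gripper_force: 59.4
```

```bash
python3 -c "
from h import *
s=read_state();print(s['force'],s['torque'],s['eef_rot'],s['joint_positions'][5])"
```

```text
[ 0.47047076  0.65648957 -2.48882042] [ 0.03592972 -0.1776686   0.03906642] [1.85253197e+00 2.53685527e+00 2.62492420e-04] -0.7708541283133854
```

Emit:
move_arm(motion=[{"xyz": [0,0,0],"rotation": [0,0,0.01],"claw": 255},{"xyz": [0,0,0],"rotation": [0,0,0.02],"claw": 255},{"xyz": [0,0,0],"rotation": [0,0,0.02],"claw": 255}])

```text
clock: 9.0
tool_pos: [0.5017, -0.1829, 0.1594]
eef_rot: [1.93, 2.478, 0.0]
force: [0.6, -0.2, -2.2]
opening: 0.0183
gripper_force: 59.4
```

```bash
python3 -c "
from h import *
s=read_state();print(s['force'],s['torque'],s['eef_rot'],s['joint_positions'][5])"
```

```text
[ 0.63663967 -0.16298581 -2.16126675] [ 0.09185304 -0.16193468  0.01471985] [1.93010024e+00 2.47849525e+00 1.41266077e-04] -0.7089886571861148
```

Emit:
move_arm(motion=[{"xyz": [0,0,0],"rotation": [0,0,0.01],"claw": 255},{"xyz": [0,0,0],"rotation": [0,0,0.02],"claw": 255},{"xyz": [0,0,0],"rotation": [0,0,0.02],"claw": 255}])

```text
clock: 9.3
tool_pos: [0.5017, -0.1829, 0.1593]
eef_rot: [2.006, 2.417, 0.0]
force: [-0.2, 0.3, -2.0]
opening: 0.0183
gripper_force: 59.4
```

```bash
python3 -c "
from h import *
s=read_state();print(s['force'],s['torque'],s['eef_rot'],s['joint_positions'][5])"
```

```text
[-0.15924256  0.31568652 -1.96955623] [ 0.08936095 -0.18288118  0.0842883 ] [2.00642860e+00 2.41706215e+00 8.73866625e-05] -0.6466303292636217
```

Emit:
move_arm(motion=[{"xyz": [0,0,0],"rotation": [0,0,0.01],"claw": 255},{"xyz": [0,0,0],"rotation": [0,0,0.02],"claw": 255},{"xyz": [0,0,0],"rotation": [0,0,0.02],"claw": 255}])

```text
clock: 9.6
tool_pos: [0.5017, -0.1829, 0.1593]
eef_rot: [2.081, 2.353, 0.0]
force: [0.9, -0.0, -2.2]
opening: 0.0183
gripper_force: 59.4
```

```bash
python3 -c "
from h import *
s=read_state();print(s['force'],s['torque'],s['eef_rot'],s['joint_positions'][5])
w=grab_frame('wrist');s=grab_frame('side');a=np.vstack([cv2.resize(w['image'],(400,300)),cv2.resize(s['image'][60:165,220:360],(400,300),interpolation=2)]);cv2.imwrite('pics/w5.png',a)"
```

```text
[ 0.93925064 -0.01208515 -2.16088155] [ 0.0428495  -0.2868641   0.21938851] [2.08087599e+00 2.35333102e+00 7.63373143e-05] -0.5842005484433007
```

View pics/w5.png

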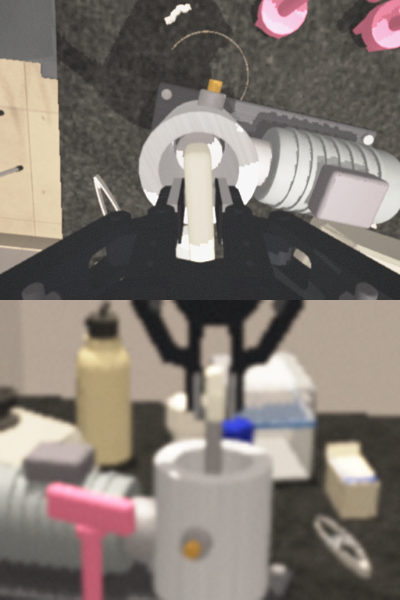

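The wrist view shows the key held straight in the bore, with the pump's x axis at about -7°, so the stop should be near a key angle of -80°. The torque has begun to rise.

Emit:
move_arm(motion=[{"xyz": [0,0,0],"rotation": [0,0,0.01],"claw": 255},{"xyz": [0,0,0],"rotation": [0,0,0.015],"claw": 255},{"xyz": [0,0,0],"rotation": [0,0,0.015],"claw": 255}])

```text
clock: 10.0
tool_pos: [0.5016, -0.1829, 0.1593]
eef_rot: [2.136, 2.303, -0.0]
force: [1.4, -0.3, -1.5]
opening: 0.0187
gripper_force: 59.5
```

```bash
python3 -c "
from h import *
for i in range(4):
  s=read_state();print(s['force'],s['torque'],s['eef_rot'],s['joint_positions'][5]);grab_frame('side')"
```

```text
[ 1.39631014 -0.25174721 -1.47109451] [ 0.05378744 -0.35219591  0.51024494] [ 2.13626525e+00  2.30318811e+00 -5.70082120e-05] -0.5365843604893086
[ 1.37792567 -0.41881228 -1.24873334] [-0.02058464 -0.29895689  0.62462435] [ 2.13588811e+00  2.30359489e+00 -2.26752278e-05] -0.5369587750816789
[ 1.13079921 -0.03269792 -1.76896934] [-0.02056235 -0.34364861  0.62079468] [2.13603534e+00 2.30356677e+00 2.42236885e-05] -0.5369028159919654
[ 1.01709813  0.55390385 -1.79452193] [ 0.02700669 -0.31652151  0.55200121] [ 2.13623737e+00  2.30332772e+00 -2.65036628e-06] -0.5367170538841012
```

Emit:
move_arm(motion=[{"xyz": [0,0,0],"rotation": [0,0,0.01],"claw": 255},{"xyz": [0,0,0],"rotation": [0,0,0.015],"claw": 255},{"xyz": [0,0,0],"rotation": [0,0,0.015],"claw": 255}])

```text
clock: 10.5
tool_pos: [0.5016, -0.1829, 0.1593]
eef_rot: [2.191, 2.252, -0.0]
force: [1.1, -0.5, -0.7]
opening: 0.0188
gripper_force: 59.5
```

```bash
python3 -c "
from h import *
for i in range(2):
  s=read_state();print(s['force'],s['torque'],s['eef_rot'],s['joint_positions'][5]);grab_frame('side')"
```

```text
[ 1.12931553 -0.51342822 -0.67499664] [ 0.01310164 -0.27829111  0.92490937] [ 2.19073944e+00  2.25164137e+00 -6.95781498e-05] -0.48884466398250276
[ 0.51710433 -0.25270748  0.05513836] [ 0.01842784 -0.28200782  0.93465724] [ 2.19012689e+00  2.25218447e+00 -5.64613243e-05] -0.4893403143175552
```

The torque keeps rising with almost no further turn, so the nut is on its stop. I'll unwind the elastic twist, set the key down, release and go up.

Emit:
move_arm(motion=[{"xyz": [0,0,0],"rotation": [0,0,-0.02],"claw": 255},{"xyz": [0,0,0.006],"rotation": [0,0,-0.025],"claw": 255},{"xyz": [0,0,0.006],"rotation": [0,0,-0.025],"claw": 255}])

```text
clock: 10.9
tool_pos: [0.5019, -0.183, 0.1584]
eef_rot: [2.1, 2.335, 0.001]
force: [0.7, 0.4, 4.8]
opening: 0.0184
gripper_force: 60.0
```

Emit:
move_arm(motion=[{"xyz": [0,0,0],"rotation": [0,0,0],"claw": 120},{"xyz": [0,0,0],"rotation": [0,0,0],"claw": 0},{"xyz": [0,0,0],"rotation": [0,0,0],"claw": 0},{"xyz": [0,0,0],"rotation": [0,0,0],"claw": 0},{"xyz": [0,0,0],"rotation": [0,0,0],"claw": 0}])

```text
clock: 11.4
tool_pos: [0.5015, -0.1829, 0.158]
eef_rot: [-2.101, -2.335, 0.0]
force: [-0.7, 0.0, -0.5]
opening: 0.0855
gripper_force: 0.0
```

Emit:
move_arm(motion=[{"xyz": [0,0,-0.1],"rotation": [0,0,0],"claw": 0},{"xyz": [0,0,-0.25],"rotation": [0,0,0],"claw": 0},{"xyz": [0,0,-0.5],"rotation": [0,0,0],"claw": 0},{"xyz": [0,0,-0.7],"rotation": [0,0,0],"claw": 0},{"xyz": [0,0,-0.7],"rotation": [0,0,0],"claw": 0}])

```text
clock: 11.9
tool_pos: [0.5036, -0.1838, 0.3035]
eef_rot: [2.095, 2.329, 0.004]
force: [1.3, -0.8, -0.3]
opening: 0.0852
gripper_force: 0.0
```

```bash
python3 -c "
from h import *
s=read_state();print(s['tool_pos'],s['eef_rot'])
w=grab_frame('wrist');s=grab_frame('side');a=np.hstack([w['image'][100:300,150:350],cv2.resize(s['image'][80:190,200:340],(254,200),interpolation=2)]);cv2.imwrite('pics/w6.png',cv2.resize(a,(800,352),interpolation=2))"
```

```text
[ 0.5035897  -0.18382286  0.30345925] [2.09548399 2.3293657  0.00365271]
```

View pics/w6.png

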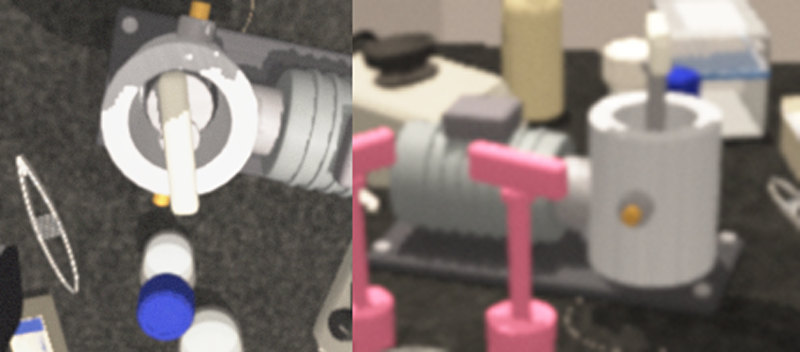

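The key stands upright in the bore, its handle at about -79°, where the stop should hold it, and the gripper is clear.

```bash
python3 -c "
from cell import *
print(close_job())"
```

```text
the job is handed in; nothing more can be done
None
```

The long key is standing upright on the nut, turned clockwise until the torque climbed to about 0.9 N m at the stop; the gripper let go and is clear, the short key was left in the stand, and the job was handed in at about 12 s on the robot's clock.

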